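Hang the feeder basket in the rearing tank

TASK

Hang the white feeder basket inside the snail rearing tank: carry it by its upright tab, hook its bent lip over the middle of the grey channel on the tank's rim and, while holding it, press it gently down past the channel's spring leaf until you feel the lip come fully home on top of the channel; then let go. Never load the tank with more than about 2 kg of push, keep the basket upright, and leave the jar, the pot and the lidded tub where they are.

Things in the scene. Friction and masses are not known exactly. Their poses are not given: they have to be found in the camera images.
- basket: Loose open white plastic basket, about 0.13 to 0.21 kg, 80 mm (its x) by 90 mm (y) by 70 mm high, standing upright on the bench at the start. Origin: centre of its underside; z up; +x towards the side with the upright tab and the bent lip. It is to hang inside the tank, its +x side against the tank's channel wall.
- basket_tab (a point): Grasp point of the basket's upright tab, a plate 10 mm thick (along basket x) and 40 mm wide (y) over its +x wall; grip it across the 10 mm. It lies 35 mm in +x of the basket's centre and 100 mm above its underside; the tab ends 15 mm above it; the lip's flat top is 26 mm below it and the basket's rim 30 mm below. Axes as the basket's.
- basket_lip (a point): Mid-point of the lip's slot, on the underside of the lip's top, which rests on the bead when home: 8.75 mm in +x of and 30 mm below basket_tab. Between the basket's +x face and the lip's leg is a slot 7.5 mm wide (x), 60 mm long (y). The leg is 4 mm thick and ends 25 mm below this point; its last 6 mm (toe) is 2 mm thick, flush with the slot side. Axes as the basket's.
- tank: Clear open tank fixed to the bench; origin at the centre of its underside, z up. Outside 170 mm (its x) by 220 mm (y); clear walls 4 mm thick, 115 mm high. On its +x wall a grey channel, 120 mm long (y, centred) and 5 mm thick, is pushed down over the wall top, with a 3 mm wide dark rubber bead along its top and a spring leaf along its outer (+x) face.
- rim_mid (a point): Nominal middle of the bead on the channel's top: 83 mm in tank +x of the tank's centre, 125 mm above the bench, in the channel's mid-plane; axes as the tank's. The mark is fixed to the tank: the channel is pushed on by hand and its true top stands anywhere from 8 mm lower to 8 mm higher, to be found by touch. The rubber bead gives 1 mm per 5 N for 3 mm; beyond, the stop is hard.
- leaf_mid (a point): Nominal middle of the steel spring leaf (rides with the channel), outside the channel, 26 mm below rim_mid; axes as the tank's. Its flat part stands 2 mm off the channel from 14 to 38 mm below the true top; above it flares outward 20 degrees, to 6.5 mm off. The leg pushes it outward (4 to 8 N); sliding it down takes about 2 to 9 N, and a basket let go early stays up short of home.
- jar: Bystander: closed glass jar, 44 mm across, 70 mm high; origin at the centre of its underside.
- pot: Bystander: open grey pot, 64 mm across, 50 mm high; origin at the centre of its underside.
- tub: Bystander: clear tub with a white lid, 126 by 96 mm, 58 mm high; origin at the centre of its underside.

How it is judged:
By the outcome, as a careful person would: the job done as asked, in the order asked, and still so for the second after the job is handed in, with the robot touching nothing.
It also fails if it takes over 64 s, if anything falls off the work surface, if the arm or the gripper's body presses on something with over 40 N, if the wrist force passes 120 N, or if a joint passes its speed limit or range.

ROBOT

A 7-joint arm with a two-finger parallel gripper is mounted at the origin on the work surface. World frame = base frame: x ahead of the robot, y to its left, z up, the work surface at z = 0. Lengths are in mm, angles in rad, forces in N, time in s.
With the tool pointing down it reaches from about 400 to 875 mm from the base axis. Payload 19.3 kg.
Tool frame: the origin (TCP) lies at the very end of the fingers, on their centre line; the grasp point (between the pads) lies 19 mm behind it (grip_point_offset is the z of the grasp point in the tool frame, in mm); z points along the fingers, x is the direction in which the jaws open and shut, and the axes are right-handed (so a half turn about z gives the same grasp; the last joint's range is limited). The gripper opens to 85 mm and grips with 20 to 120 N. Pads are 22 mm wide; open, the fingers measure 114 mm over their backs; the gripper's body (76 mm by 85 mm) begins 54 mm behind the grasp point. The pads swing forward as they close: fully open they stand 13 mm farther back than shut.
Start: joints at [1.099, 0.521, -0.036, 1.599, 0.021, 1.021, -0.113], TCP at [244.394, -575.227, 231.291] pointing down, gripper open.
Joint ranges: [-2.91, 2.91], [-0.3, 2.13], [-1.5, 1.42], [0.17, 2.43], [-1.26, 4.41], [0.16, 1.93], [-2.52, 2.52]. Speed limits (rad/s): [1.89, 1.89, 2.39, 2.39, 3.01, 3.01, 3.01].

INTERFACE

Orientations are given as a 3x3 rotation matrix whose columns are the frame's x, y, z axes.
In Python, from workcell import movep, movel, goto_joints, open_gripper, clamp, wait, inverse_kinematics, read_state, camera, PlanningError, finish_job, grip_point_offset gives the robot as it stands. Calls block until the motion is done:
- movep(position, orientation): joint-space move of the TCP to a pose.
- movel(position, frame=None, max_speed=150, guard=None): straight line of the TCP; frame=None keeps the orientation; max_speed is the mean speed in mm/s. With guard (N) it stops when the force on the tool has changed by that much, and returns True; else False.
- goto_joints(angles): joint-space move.
- open_gripper() and clamp(): open the fingers fully, or close them until they stop; the grip force is fixed at half the most.
- wait(seconds).
- inverse_kinematics(position, orientation): joint angles nearest the present ones, or None.
- read_state(): the state.
- camera(name): name is "scene" or "top"; returns a dict with "image" (480x640x3 uint8, blue, green, red), "range_z" (480x640 float32, mm along the optical axis (not along the pixel's ray), 0 where there is no reading), "fx", "fy", "cx", "cy" (pixels), "cam_to_world" (4x4, takes a point from camera to world coordinates). Camera axes: x right, y up, looking along -z (the intrinsics and any distortion apply to the point x, -y, -z); pixel columns grow to the right and rows downward; lengths in mm; the calibration is good to about 2 mm. A picture is of the moment at which its call begins.
A pose or a line that the arm cannot do raises PlanningError and nothing moves.
- finish_job(): hands the job in, once; it reports no verdict.
The state is a dict: "time": time; "qpos": joint angles; "qvel": joint speeds; "joint_efforts": joint torques, N m; "eef_pos": TCP position; "tool_rot": TCP orientation; "ft_force": force on the tool from outside, world axes, zero at the start; "torque": the same for the moment, N m; "finger_gap": finger opening in mm.
Only numpy, scipy, OpenCV 4.12 (cv2) and the standard library are available. Lean on these libraries where they do the work, as an engineer would, in place of code of your own. Each camera call takes 0.05 s, during which the arm holds its last target.

## Working session

There is one attempt and no reset: what is moved stays moved. The work goes in short steps, each a Python script; the robot and the scene stay as the last script left them, time stands still between calls to the robot, and variables do not carry over. Pictures are saved under pics/ and viewed, and the job is handed in when it is done.

```bash
ls; mkdir -p pics
python3 - <<'E'
from workcell import *
import cv2,numpy as np
for n in ["scene","top"]:
    c=camera(n); cv2.imwrite(f"pics/{n}0.png",c["image"]); np.savez(f"{n}0.npz",**c)
    print(n,c["fx"],c["fy"],c["cx"],c["cy"],[k for k in c]); print(np.round(c["cam_to_world"],3)); print((c["range_z"]>0).mean())
s=read_state(); print(s["time"],s["eef_pos"],s["tool_rot"],s["ft_force"],s["finger_gap"],grip_point_offset)
E
```

```text
pics
scene 466.4338711941525 466.4338711941525 317.6963008105435 231.64737135574717 ['image', 'range_z', 'fx', 'fy', 'cx', 'cy', 'cam_to_world']
[[-1.500000e-02 -5.610000e-01  8.280000e-01  1.397483e+03]
 [ 1.000000e+00 -1.000000e-02  1.100000e-02  1.799700e+01]
 [ 2.000000e-03  8.280000e-01  5.610000e-01  6.230950e+02]
 [ 0.000000e+00  0.000000e+00  0.000000e+00  1.000000e+00]]
0.9958072916666667
top 490.01255317595337 490.01255317595337 321.5584768888807 241.98505562774918 ['image', 'range_z', 'fx', 'fy', 'cx', 'cy', 'cam_to_world']
[[ 1.100000e-02  9.900000e-01 -1.390000e-01  4.354900e+02]
 [-1.000000e+00  1.300000e-02  1.500000e-02 -9.910000e-01]
 [ 1.700000e-02  1.390000e-01  9.900000e-01  1.153959e+03]
 [ 0.000000e+00  0.000000e+00  0.000000e+00  1.000000e+00]]
0.9960221354166666
0.1 [ 244.26392668 -574.94397162  230.75970463] [[ 3.91037875e-01 -9.20374458e-01 -4.87614420e-04]
 [-9.20373942e-01 -3.91038173e-01  9.76647140e-04]
 [-1.08955693e-03  6.68815840e-05 -9.99999404e-01]] [ 0.28374173 -0.01291207 -0.2193223 ] 85.70714372302699 -18.700000000000003
```

View pics/scene0.png

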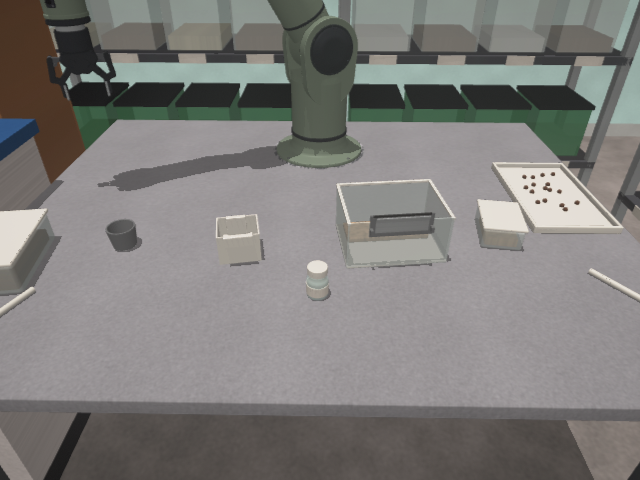

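View pics/top0.png

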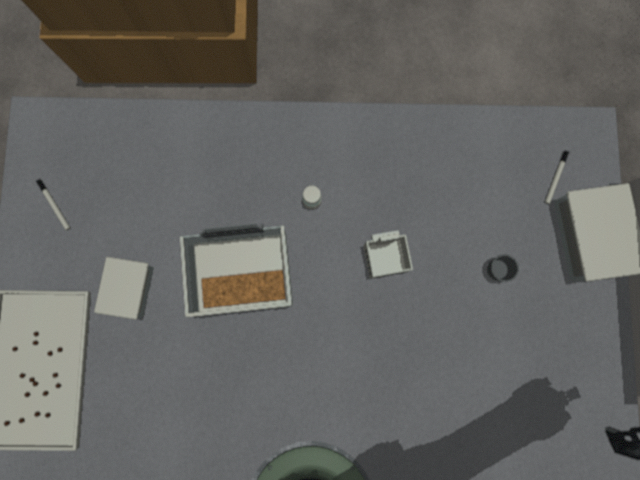

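The scene view shows the tank at about (395,222) with the grey channel on the side nearer the camera (400,223), the basket at (238,240), the jar at (317,280), the pot at (122,235) and the tub at (500,223). In the top view the channel is at (232,232), the basket at (388,255) with its tab at (385,238), and the jar at (312,197). I'll zoom in next.

Run:
```python
import cv2,numpy as np
t=np.load("top0.npz")["image"]; s=np.load("scene0.npz")["image"]
cv2.imwrite("pics/z1.png",np.hstack([cv2.resize(t[215:330,170:300],(400,354),interpolation=3),cv2.resize(t[220:290,355:425],(354,354),interpolation=3)]))
cv2.imwrite("pics/z2.png",np.hstack([cv2.resize(s[170:280,325:460],(442,360),interpolation=3),cv2.resize(s[200:280,200:280],(350,360),interpolation=3)]))
```

```text
(no output)
```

View pics/z1.png

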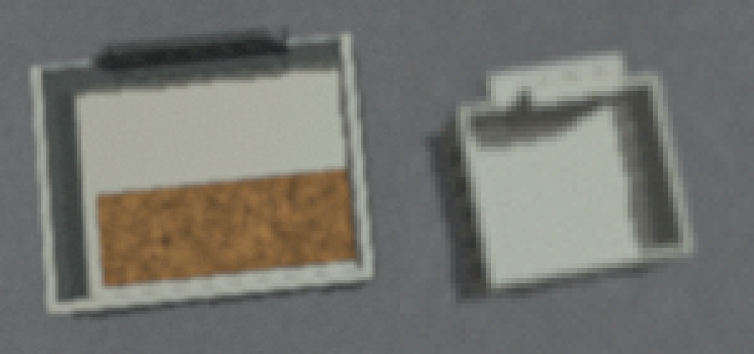

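View pics/z2.png

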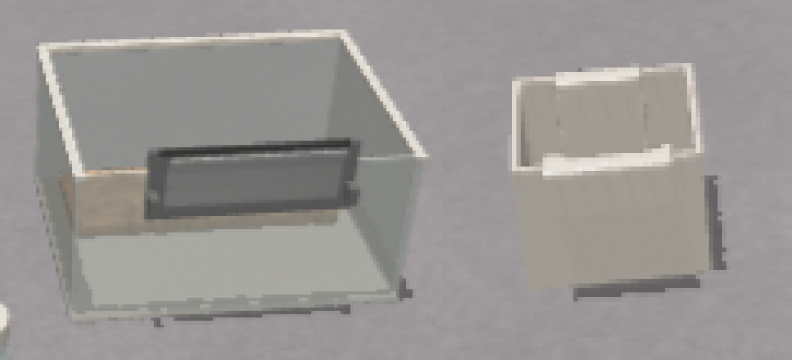

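```bash
cat > h.py <<'E'
import numpy as np
def ray(c,uv):
    uv=np.atleast_2d(uv).astype(float); T=c["cam_to_world"]
    d=np.stack([(uv[:,0]-c["cx"])/c["fx"],-(uv[:,1]-c["cy"])/c["fy"],-np.ones(len(uv))],1)
    return T[:3,3],d@T[:3,:3].T
def onplane(c,uv,z):
    o,d=ray(c,uv); return o+d*((z-o[2])/d[:,2])[:,None]
def cloud(c):
    v,u=np.mgrid[0:480,0:640]; o,d=ray(c,np.stack([u.ravel(),v.ravel()],1))
    P=o+d*c["range_z"].reshape(-1,1); return P.reshape(480,640,3)
def load(f): 
    z=np.load(f); return {k:z[k] for k in z}
E
python3 - <<'E'
from h import *
import cv2
np.set_printoptions(precision=1,suppress=True,linewidth=150)
for n,rb,rt in [("top",(355,220,425,290),(170,215,300,330)),("scene",(205,205,270,275),(325,170,460,280))]:
    c=load(n+"0.npz"); P=cloud(c)
    def reg(r): return P[r[1]:r[3],r[0]:r[2]].reshape(-1,3)
    print(n,"bench z",np.median(P[350:380,200:300,2]) )
    b=reg(rb)
    for lo,hi in [(60,66),(66,73),(72,78),(80,112),(112,120)]:
        q=b[(b[:,2]>lo)&(b[:,2]<hi)]
        print("bask",lo,hi,len(q), q.min(0) if len(q) else'',q.max(0) if len(q) else '', cv2.minAreaRect(q[:,:2].astype(np.float32)) if len(q)>3 else '')
    t=reg(rt)
    for lo,hi in [(60,100),(105,112),(112,118),(118,125),(125,140)]:
        q=t[(t[:,2]>lo)&(t[:,2]<hi)]
        print("tank",lo,hi,len(q),q.min(0) if len(q) else'',q.max(0) if len(q) else '', cv2.minAreaRect(q[:,:2].astype(np.float32)) if len(q)>3 else '')
E
```

```text
top bench z 0.33617790151140525
bask 60 66 56 [ 513.4 -218.    60. ] [ 605.  -117.5   66. ] ((560.00390625, -168.51657104492188), (77.75774383544922, 91.13941192626953), 10.662264823913574)
bask 66 73 206 [ 515.  -219.3   66.1] [ 614.3 -116.8   73. ] ((566.770751953125, -167.2249755859375), (91.6376953125, 90.85355377197266), 10.749523162841797)
bask 72 78 129 [ 514.8 -216.6   72.1] [ 616.2 -118.6   77.5] ((566.6763916015625, -166.69964599609375), (91.73786926269531, 89.11434173583984), 10.494131088256836)
bask 80 112 43 [ 587.  -181.5   80.2] [ 598.9 -141.3  112. ] ((593.9742431640625, -161.39324951171875), (8.953638076782227, 39.940372467041016), 7.943297386169434)
bask 112 120 83 [ 587.  -181.   112.1] [ 603.3 -141.8  119.6] ((595.24365234375, -161.04232788085938), (9.868705749511719, 39.60929870605469), 11.833889961242676)
tank 60 100 629 [429.6  47.7  60.2] [623.5 282.7 100. ] ((526.7621459960938, 165.8929443359375), (180.5527801513672, 218.37762451171875), 6.388150691986084)
tank 105 112 125 [423.5  51.2 105.2] [617.5 281.8 112. ] ((520.0305786132812, 167.29586791992188), (175.
[... 1460 characters left out ...]
0903320312), (257.678466796875, 277.0650939941406), 7.668699741363525)
tank 105 112 572 [424.7  49.3 105. ] [617.4 286.2 112. ] ((522.69189453125, 166.38079833984375), (177.1357421875, 221.37149047851562), 7.105912208557129)
tank 112 118 745 [421.9  47.2 112. ] [619.3 286.6 117.9] ((520.3531494140625, 167.2259979248047), (182.5193634033203, 223.58348083496094), 6.779455184936523)
tank 118 125 190 [594.2 112.  118. ] [618.9 243.  125. ] ((605.627197265625, 177.71420288085938), (14.382643699645996, 132.21636962890625), 6.803076267242432)
tank 125 140 260 [591.6 111.6 125. ] [620.2 241.8 131.2] ((606.4869384765625, 177.03665161132812), (16.884302139282227, 131.4014892578125), 5.733750343322754)
```

Run:
```python
from h import *
import cv2
np.set_printoptions(precision=2,suppress=True,linewidth=150)
a=np.radians(6.8);R0=np.array([[np.cos(a),-np.sin(a)],[np.sin(a),np.cos(a)]]);c0=np.array([521,167])
for n in ["top","scene"]:
    c=load(n+"0.npz"); P=cloud(c); q=P.reshape(-1,3)
    # rim: pixel rays cast onto z=115 for pixels whose depth says z~115, in approx tank frame
    m=np.abs(P[:,:,2]-115)<5
    v,u=np.nonzero(m); W=onplane(c,np.stack([u,v],1),115)[:,:2]; L=(W-c0)@R0
    for nm,s in [("-x",(abs(L[:,0]+83)<7)&(abs(L[:,1])<95)),("+x",(abs(L[:,0]-83)<7)&(abs(L[:,1])<105)&(abs(L[:,1])>66)),("-y",(abs(L[:,1]+108)<7)&(abs(L[:,0])<70)),("+y",(abs(L[:,1]-108)<7)&(abs(L[:,0])<70))]:
        p=L[s].astype(np.float32)
        if len(p)<10: print(n,nm,len(p)); continue
        l=cv2.fitLine(p,cv2.DIST_HUBER,0,.01,.01).ravel(); i=0 if 'x' in nm else 1
        ang=np.degrees(np.arctan2(l[1],l[0])); print(n,nm,len(p),"mean",np.median(p[:,i]),"line ang",ang)
    # channel: dark pixels high
    m=(P[:,:,2]>119)&(P[:,:,2]<140); v,u=np.nonzero(m); 
    W=onplane(c,np.stack([u,v],1),125)[:,:2];L=(W-c0)@R0; s=(abs(L[:,0]-85)<25)&(abs(L[:,1])<80); p=L[s].astype(np.float32)
    l=cv2.fitLine(p,cv2.DIST_HUBER,0,.01,.01).ravel()
    print("channel",len(p),np.percentile(p,[1,50,99],axis=0),np.degrees(np.arctan2(l[1],l[0])),"z",np.percentile(P[v[s],u[s],2],[10,50,90]))
    # tank interior heights
    Lq=(q[:,:2]-c0)@R0; s=(abs(Lq[:,0])<70)&(abs(Lq[:,1])<95); print("interior z",np.percentile(q[s,2],[1,10,50,90,99]))
    for nm,(x0,y0,x1,y1) in dict(top=dict(jar=(295,180,330,212),pot=(480,250,522,288)),scene=dict(jar=(300,258,332,302),pot=(100,215,142,255)))[n].items():
        p=P[y0:y1,x0:x1].reshape(-1,3); p=p[p[:,2]>15]; print(nm,p.min(0),p.max(0))
    # basket: walls at height, in scene+top
```

```text
top -x 304 mean -83.789444 line ang 89.971306
top +x 80 mean 81.68677 line ang -89.97527
top -y 219 mean -108.33628 line ang 0.06840533
top +y 248 mean 107.14475 line ang 0.010635298
channel 355 [[ 78.49 -63.52]
 [ 84.66  -0.89]
 [ 93.39  63.6 ]] 89.7954 z [120.56 126.27 130.28]
interior z [ 1.77  4.4  13.25 20.06 22.87]
jar [435.49 -13.38  16.03] [ 717.79   29.15 1153.96]
pot [ 435.49 -465.69   15.32] [ 568.41   -0.99 1153.96]
scene -x 206 mean -82.24914 line ang 89.98203
scene +x 108 mean 84.64446 line ang -89.97453
scene -y 125 mean -108.32662 line ang -0.10214184
scene +y 145 mean 106.66715 line ang -0.057263434
channel 424 [[ 72.91 -64.62]
 [ 84.77  -1.54]
 [ 97.53  65.23]] -89.58695 z [121.22 125.91 129.18]
interior z [-756.88 -753.53 -749.7  -745.85 -741.77]
jar [678.31 -13.58  15.02] [1397.48   29.55  623.09]
pot [ 505.19 -464.85   15.08] [1397.48   18.    623.09]
```

```bash
cat >> h.py <<'E'
def down(yawdeg):
    a=np.radians(yawdeg); x=np.array([np.cos(a),np.sin(a),0]); z=np.array([0,0,-1.]); return np.stack([x,np.cross(z,x),z],1)
E
python3 - <<'E'
from h import *; from workcell import *; import cv2
np.set_printoptions(precision=2,suppress=True)
p=np.array([595.2,-161.])
for yw in (10.6,190.6): print(yw,inverse_kinematics([*p,190],down(yw)), inverse_kinematics([603.6,176.1,250],down(yw-3.8)))
E
```

```text
10.6 [ 0.48  0.59 -0.47  1.65  0.3   0.98  0.1 ] [ 0.09  0.6  -0.72  1.54  0.42  1.16 -0.6 ]
190.6 [-0.14  0.6   0.46  1.68 -0.32  0.94 -2.51] [ 0.34  0.82 -1.28  1.53  0.79  1.39  2.27]
```

Run:
```python
from h import *; from workcell import *; import cv2
np.set_printoptions(precision=2,suppress=True)
p=np.array([595.2,-161.])
movep([*p,180],down(10.6))
g=movel([*p,84],max_speed=80,guard=4)
s=read_state(); print(g,s["time"],s["eef_pos"],s["ft_force"])
c=camera("scene"); cv2.imwrite("pics/s1.png",cv2.resize(c["image"][130:290,150:350],(800,640))[:600])
```

```text
False 3.4167 [ 595.48 -161.08   84.5 ] [-0.18 -0.14  0.58]
```

View pics/s1.png

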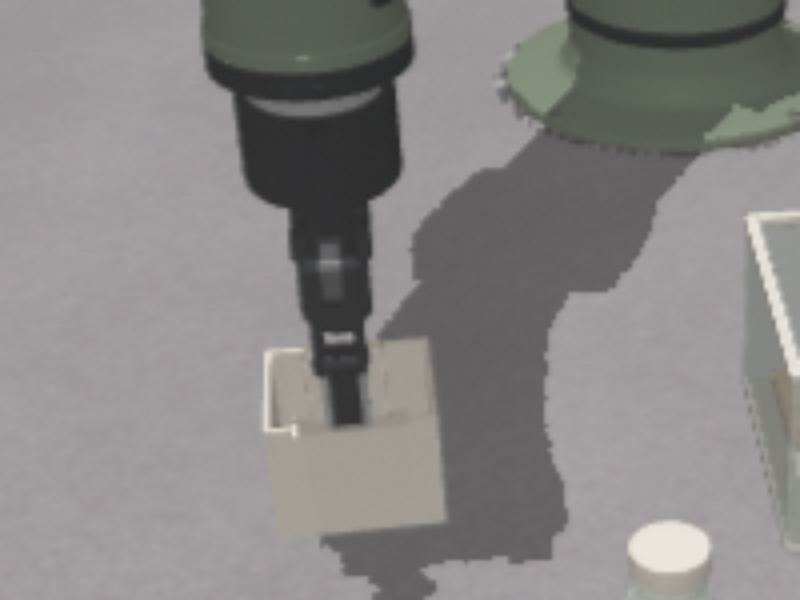

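The open fingers straddle the tab at about (345,395) in the crop, centred in y. I'll clamp and lift.

Run:
```python
from h import *; from workcell import *; import cv2
np.set_printoptions(precision=2,suppress=True)
movel([595.3,-161,82],max_speed=40,guard=4)
clamp(); s=read_state(); print(s["time"],s["eef_pos"],s["ft_force"],s["finger_gap"])
e=s["eef_pos"]
movel([e[0],e[1],255],max_speed=130); wait(.2)
s=read_state(); print(s["time"],s["eef_pos"],s["ft_force"],s["finger_gap"])
c=camera("scene"); cv2.imwrite("pics/s2.png",cv2.resize(c["image"][100:260,150:350],(750,600)))
np.savez("scene2.npz",**c)
```

```text
4.3917 [ 595.31 -161.04   82.09] [-0.52  0.54  2.22] 9.076806166830348
6.075 [ 595.18 -161.    254.59] [-0.6   0.66 -1.56] 9.226267881600002
```

View pics/s2.png

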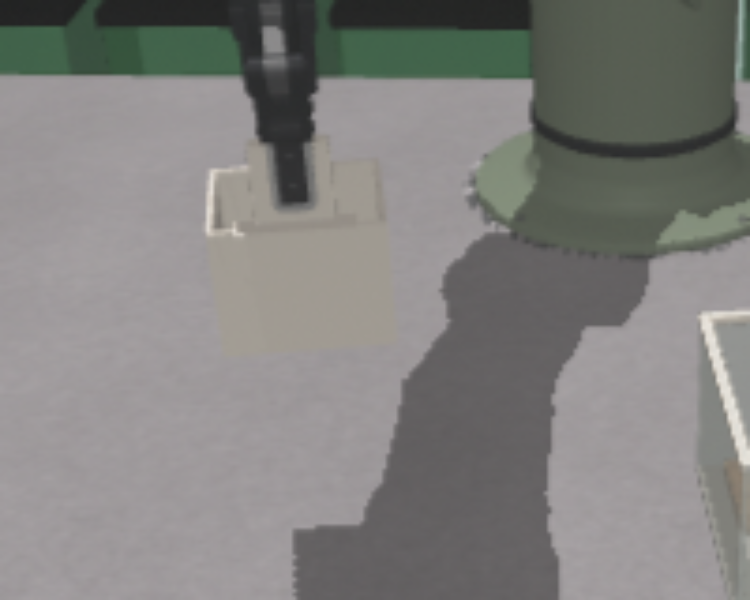

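```bash
cat >> h.py <<'E'
YAW=6.8; _a=np.radians(YAW); EX=np.array([np.cos(_a),np.sin(_a)]); EY=np.array([-EX[1],EX[0]])
TC=np.array([521.15,166.3])
def T2W(x,y=0): return TC+x*EX+y*EY
def W2T(p): d=np.asarray(p)[:2]-TC; return np.array([d@EX,d@EY])
E
python3 - <<'E'
from h import *; from workcell import *; import cv2
np.set_printoptions(precision=2,suppress=True)
movep([*T2W(67),258],down(YAW)); wait(.2)
s=read_state(); print(s["time"],s["eef_pos"],s["ft_force"],W2T(s["eef_pos"]))
g=movel([*T2W(67),176],max_speed=60,guard=4); wait(.2)
s=read_state(); print(g,s["time"],s["eef_pos"],s["ft_force"],W2T(s["eef_pos"]))
for n in ("top","scene"):
    c=camera(n); np.savez(n+"3.npz",**c)
    cv2.imwrite(f"pics/{n}3.png",cv2.resize(c["image"][140:280,310:470] if n=="scene" else c["image"][200:330,160:310],(680,600)))
E
```

```text
7.5917 [588.03 173.05 257.96] [-0.21  0.43 -0.92] [67.21 -1.22]
False 9.3083 [587.77 174.24 176.21] [ 0.94 -1.28 -1.12] [67.1  -0.01]
```

View pics/scene3.png

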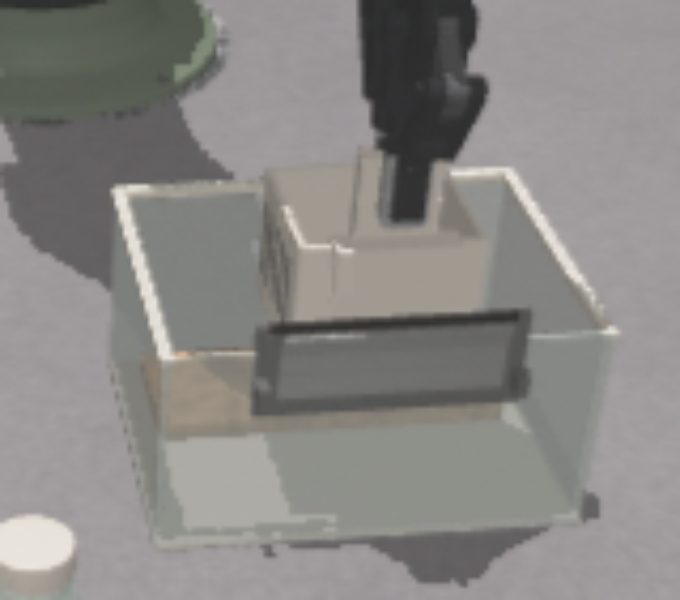

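View pics/top3.png

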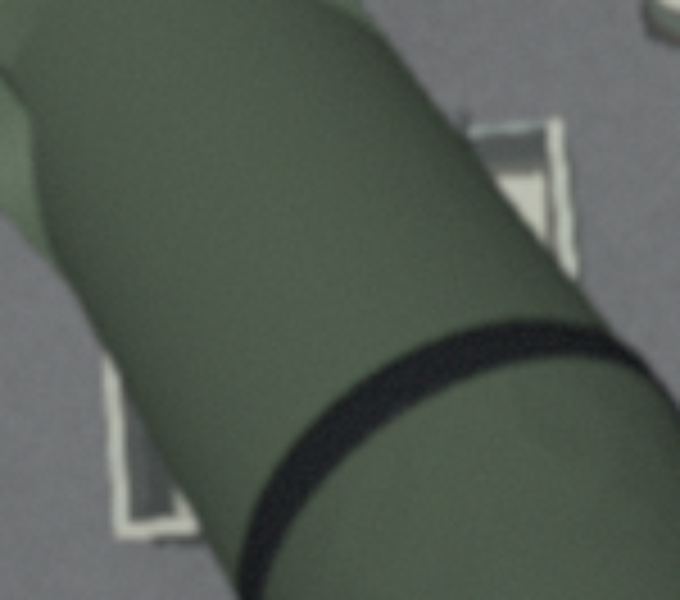

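The basket hangs inside the tank with its lip above and behind the channel, centred in y: the face spans 292–487 in the crop and the channel 258–528. Next I'll find the channel's inner face by touch.

Run:
```python
from h import *; from workcell import *
np.set_printoptions(precision=2,suppress=True)
movel([*T2W(71),176],max_speed=20,guard=4); wait(.3)
s=read_state(); f0=s["ft_force"]; t0=s["torque"]; print(s["time"],W2T(s["eef_pos"]),f0)
x=71
for i in range(20):
    x+=.6; movel([*T2W(x),176],max_speed=8,guard=5); wait(.05); s=read_state()
    d=s["ft_force"]-f0; fx=d[:2]@EX; print(x,W2T(s["eef_pos"]),s["eef_pos"][2],"fx",fx,"d",d,s["torque"]-t0)
    if fx<-2.5: break
```

```text
10.0583 [70.98  0.01] [-0.74  0.38 -1.74]
71.6 [71.59  0.03] 175.9685183437924 fx 0.4183326797397285 d [ 0.48 -0.45  0.55] [-0.01  0.04 -0.03]
72.19999999999999 [72.19 -0.01] 175.99266284001828 fx 1.0490424393964786 d [ 1.    0.46 -0.79] [-0.03 -0.01 -0.07]
72.79999999999998 [72.8   0.02] 175.97482536000123 fx 1.3190160087453464 d [ 1.42 -0.77  0.35] [-0.04  0.   -0.01]
73.39999999999998 [73.42  0.03] 175.99599347894937 fx 1.4045053296036398 d [ 1.43 -0.1  -0.51] [-0.03 -0.02 -0.02]
73.99999999999997 [73.74  0.03] 175.94601806047865 fx -2.2709418984873526 d [-2.27 -0.13  1.36] [-0.1   0.89 -0.01]
74.59999999999997 [74.    0.06] 175.87741758624503 fx -5.241442298669416 d [-5.11 -1.45  4.3 ] [-0.27  1.71 -0.02]
```

Run:
```python
from h import *; from workcell import *
np.set_printoptions(precision=2,suppress=True)
movel([*T2W(72.3),176],max_speed=10); wait(.3)
F=[];
for i in range(5): wait(.04); F.append(read_state()["ft_force"])
f0=np.mean(F,0); s=read_state(); print(s["time"],W2T(s["eef_pos"]),f0,np.std(F,0)); np.save("f0.npy",f0)
z=176
while z>150:
    z-=1.0; g=movel([*T2W(72.3),z],max_speed=14,guard=5); wait(.03); s=read_state(); d=s["ft_force"]-f0
    print(z,g,round(s["eef_pos"][2],2),"fx %.2f"%(d[:2]@EX),"fz %.2f"%d[2],s["torque"][1].round(2))
    if d[2]>4 or abs(d[:2]@EX)>5: break
print(s["time"])
```

```text
12.75 [72.29  0.02] [-0.09  0.17 -2.16] [0.11 0.46 0.23]
175.0 False 174.93 fx 0.56 fz 0.14 -0.03
174.0 False 173.94 fx 0.56 fz 1.13 -0.06
173.0 False 172.98 fx -0.26 fz 0.61 -0.04
172.0 False 171.96 fx 0.29 fz 0.78 -0.05
171.0 False 170.96 fx 0.98 fz 0.42 -0.05
170.0 False 169.97 fx -0.18 fz 0.87 -0.06
169.0 False 168.95 fx 0.63 fz 1.28 -0.1
168.0 False 167.96 fx -0.22 fz 1.16 -0.04
167.0 False 166.97 fx 0.62 fz 1.38 -0.08
166.0 False 165.96 fx -0.15 fz 1.01 -0.07
165.0 False 164.97 fx -0.66 fz 0.72 -0.08
164.0 False 163.98 fx -0.24 fz 1.03 -0.05
163.0 False 162.97 fx 0.39 fz 0.73 -0.05
162.0 False 161.96 fx 0.15 fz 1.23 -0.03
161.0 False 160.95 fx 0.41 fz 0.43 -0.0
160.0 False 159.94 fx -0.35 fz 0.83 -0.02
159.0 False 158.93 fx 0.60 fz -0.11 -0.05
158.0 False 157.98 fx -0.46 fz -0.32 -0.07
157.0 False 156.95 fx -0.28 fz 0.70 -0.05
156.0 False 155.95 fx -0.37 fz 0.65 0.0
155.0 False 154.94 fx -2.02 fz 0.93 0.58
154.0 False 153.96 fx -3.12 fz 3.27 0.96
153.0 False 152.95 fx -3.04 fz 4.06 1.02
19.2667
```

Run:
```python
from h import *; from workcell import *; import cv2
np.set_printoptions(precision=2,suppress=True)
f0=np.load("f0.npy"); 
z=153
while z>144.2:
    z-=.8; g=movel([*T2W(72.3),z],max_speed=14,guard=6); wait(.03); s=read_state(); d=s["ft_force"]-f0
    print(z,g,round(s["eef_pos"][2],2),W2T(s["eef_pos"]),"fx %.2f"%(d[:2]@EX),"fz %.2f"%d[2],s["torque"][1].round(2))
    if d[2]>12 or abs(d[:2]@EX)>12: break
print(s["time"])
c=camera("scene"); cv2.imwrite("pics/s4.png",cv2.resize(c["image"][160:270,330:460],(709,600),interpolation=3))
```

```text
152.2 False 152.19 [72.3   0.03] fx -4.45 fz 4.82 1.0
151.39999999999998 False 151.33 [72.24  0.  ] fx -3.81 fz 4.80 1.0
150.59999999999997 False 150.55 [72.23 -0.01] fx -3.94 fz 3.79 1.12
149.79999999999995 False 149.71 [72.22 -0.04] fx -4.39 fz 4.80 1.09
148.99999999999994 False 148.95 [72.24 -0.03] fx -6.00 fz 5.24 1.04
148.19999999999993 False 148.11 [72.25 -0.  ] fx -5.50 fz 5.66 1.19
147.39999999999992 False 147.33 [72.22  0.03] fx -5.27 fz 5.64 1.21
146.5999999999999 False 146.32 [72.05 -0.01] fx -5.24 fz 3.67 1.27
145.7999999999999 False 145.39 [71.92 -0.  ] fx -5.57 fz 2.00 1.29
144.9999999999999 False 144.58 [71.94 -0.03] fx -5.91 fz 2.36 1.34
144.19999999999987 False 143.8 [71.93 -0.05] fx -4.33 fz 2.69 1.28
22.3833
```

View pics/s4.png

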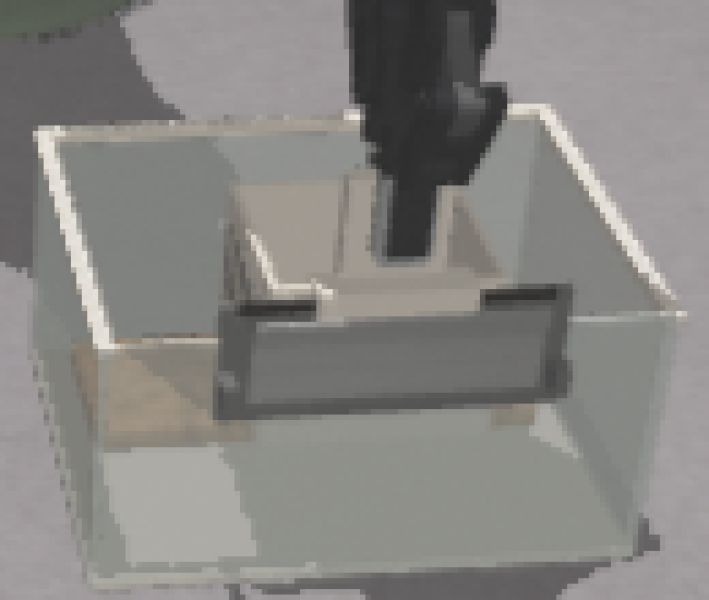

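The lip (320–480, row 300) sits over the channel with its leg behind the leaf, and the force dropped as it reached the leaf's flat part. I'll go on down to the bead.

Run:
```python
from h import *; from workcell import *; import cv2
np.set_printoptions(precision=2,suppress=True)
f0=np.load("f0.npy"); 
z=144.2
while z>132:
    z-=.5; g=movel([*T2W(72.3),z],max_speed=10,guard=5); wait(.04); s=read_state(); d=s["ft_force"]-f0
    print(round(z,1),g,round(s["eef_pos"][2],2),"fx %.2f"%(d[:2]@EX),"fz %.2f"%d[2],s["torque"][1].round(2),s["finger_gap"].round(2))
    if d[2]>10 or abs(d[:2]@EX)>12: break
print(s["time"],s["ft_force"])
```

```text
Traceback (most recent call last):
AttributeError: 'float' object has no attribute 'round'
```

Run:
```python
from h import *; from workcell import *; import cv2
np.set_printoptions(precision=2,suppress=True)
f0=np.load("f0.npy"); 
z=143.7
while z>132:
    z-=.5; g=movel([*T2W(72.3),z],max_speed=10,guard=5); wait(.04); s=read_state(); d=s["ft_force"]-f0
    print(round(z,1),g,round(s["eef_pos"][2],2),"fx %.2f"%(d[:2]@EX),"fz %.2f"%d[2],s["torque"][1].round(2),round(s["finger_gap"],2))
    if d[2]>10 or abs(d[:2]@EX)>12: break
print(s["time"],s["ft_force"])
```

```text
143.2 False 142.83 fx -5.32 fz 2.12 1.31 9.33
142.7 False 142.33 fx -5.24 fz 2.79 1.28 9.38
142.2 False 141.83 fx -4.89 fz 2.51 1.29 9.65
141.7 False 141.34 fx -5.81 fz 3.35 1.28 9.16
141.2 False 140.92 fx -5.01 fz 3.92 1.32 9.57
140.7 False 140.48 fx -6.02 fz 5.32 1.39 9.66
140.2 False 140.1 fx -6.47 fz 6.63 1.51 9.0
139.7 False 139.74 fx -7.19 fz 8.90 1.65 9.32
139.2 False 139.34 fx -8.10 fz 11.30 1.79 8.93
25.35 [-8.04 -1.64  9.13]
```

Bead contact started at TCP z of about 141.3. From there the force rose at about 5 N/mm to 11 N, so the lip is home with the bead compressed about 2 mm. I'll relax slightly and let go.

Run:
```python
from h import *; from workcell import *; import cv2
np.set_printoptions(precision=2,suppress=True)
movel([*T2W(72.2),139.9],max_speed=10); wait(.2); s=read_state(); print(s["time"],s["eef_pos"],s["ft_force"])
open_gripper(); wait(.2); s=read_state(); print(s["time"],s["eef_pos"],s["ft_force"],s["finger_gap"])
e=s["eef_pos"]
print(movel([*T2W(71.7),200],max_speed=60,guard=4)); s=read_state(); print(s["time"],s["eef_pos"],s["ft_force"])
movel([*T2W(71.7),300],max_speed=120)
goto_joints([1.099,0.521,-0.036,1.599,0.021,1.021,-0.113])
for n in ("top","scene"):
    c=camera(n); np.savez(n+"5.npz",**c)
    cv2.imwrite(f"pics/{n}5.png",cv2.resize(c["image"][160:270,330:460] if n=="scene" else c["image"][215:325,170:300],(709,600),interpolation=3))
    cv2.imwrite(f"pics/{n}5f.png",c["image"])
    P=cloud(c)
    q=P.reshape(-1,3); q=q[(q[:,2]>118)&(q[:,2]<190)]; L=np.array([W2T(p) for p in q]) 
    s_=(abs(L[:,0]-75)<25)&(abs(L[:,1])<22); zz=q[s_,2]; print(n,"tab top z",np.percentile(zz,[50,95,99]),"y range hi",np.percentile(L[s_][zz>160],[1,50,99],axis=0) if (zz>160).any() else None)
print(read_state()["time"])
```

```text
25.8 [592.66 174.78 139.9 ] [-6.71 -0.69  5.58]
26.725 [592.87 174.82 139.9 ] [-0.32 -0.17  0.93] 85.68191615636906
False
27.875 [592.17 174.7  199.57] [-0.43  0.53 -0.1 ]
top tab top z [144.22 175.3  176.9 ] y range hi [[ 66.62 -20.82]
 [ 71.15  -1.24]
 [ 76.75  18.96]]
scene tab top z [143.63 172.78 173.9 ] y range hi [[ 66.1  -20.5 ]
 [ 75.19  -1.87]
 [ 78.6   18.77]]
31.875
```

View pics/scene5.png

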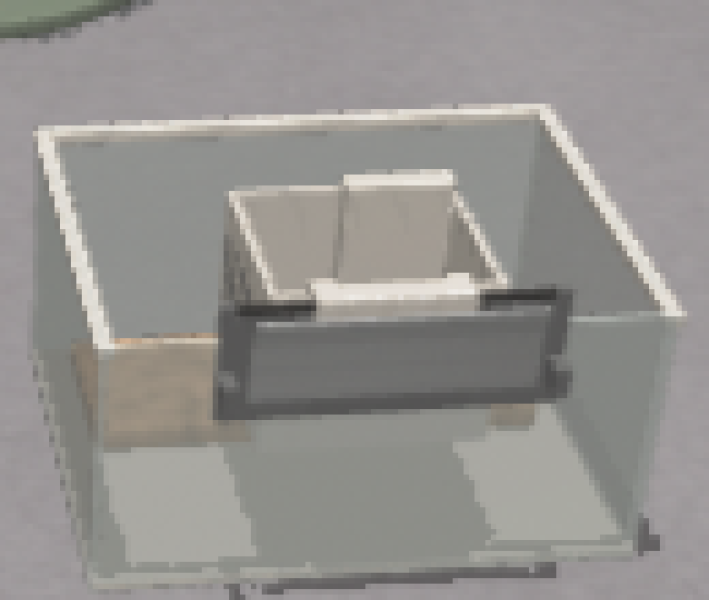

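View pics/top5f.png

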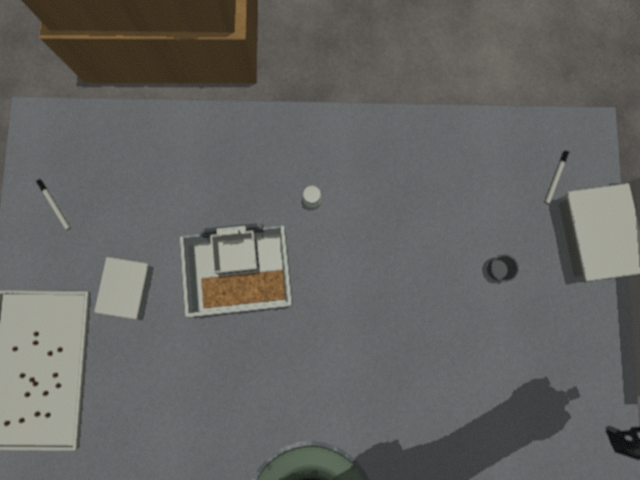

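The basket hangs upright with its lip on the channel and is centred: the lip spans 312–480 and the channel 220–570 in the crop. In the top view the jar (312,197), pot (500,268) and tub (122,288) have not moved. I'm handing the job in.

```bash
python3 -c "
from workcell import *
finish_job(); print(read_state()['time'])"
```

```text
the job is handed in; nothing more can be done
the job is handed in; nothing more can be done
```

The basket is hanging inside the tank, hooked over the middle of the channel and pressed home. I handed the job in at about 32 s of the 64 s allowed.

- **How it was done:** I gripped the basket by its tab and lowered it into the tank. I found the channel's inner face by touch, about 2 mm from where the cameras put it. From there I backed off 1.2 mm to centre the lip's slot and pressed down in small steps with the force watched.
- **What I felt:** The leaf took about 5.5 N, dropping to about 2.5 N once the leg reached its flat part. The bead then met the lip at a channel top of about 129 mm. I pressed until the downward force reached about 11 N, with the bead squeezed about 2 mm, then eased back slightly and let go.
- **Last checks:**
  - **Basket:** The pictures show it upright, with its lip on the channel. The tab top is at 173–175 mm, against 174 mm expected when home. The middle of the tab is 1–2 mm off the middle of the channel.
  - **Bystanders:** The jar, pot and tub are where they were.
  - **Forces:** The most I read on the tank at any step was about 14 N in total, including sideways push, against the 2 kg (about 20 N) limit.
- **Small disagreement:** The two cameras differ by about 3 mm in height, which is close to their calibration error.

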